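# Sort the refill bottles by height into the rack under the sink

## Task

Sort the three loose white bottles into the rack by height: each goes upright in the lane where a bottle of its own height already stands. One bottle has fallen over: first stand it up on the worktop and let go of it, so that it can be taken afresh by its cap like the other two. Set every bottle down without dropping it or knocking any over, keep the bottles already in the rack standing in their lanes, and do not push the other cleaning things about.

Things in the scene. Friction and masses are not known exactly. Their poses are not given: they have to be found in the camera images.
- rack: grey plastic rack, fixed, open on top, 222 mm along its x, 210 mm wide, floor 4 mm thick; origin under its centre. Three lanes run along its x, centre lines at y = -68, 0, +68 mm, each 62 mm wide and 210 mm long inside, with room for three bottles in file. Lane walls 6 mm thick, tops 45 mm above the worktop, end walls 34 mm. One bottle stands at each lane's far end, at x about 68 mm
- short_bottle: plain white round bottle, 105 mm tall: straight body 52 mm in diameter and 63 mm tall, 14 mm conical shoulder, white screw cap 30 mm in diameter and 28 mm tall; 0.10 to 0.20 kg. Origin on its axis half way up (52.5 mm above the foot), z from foot to cap. Starts standing on the worktop
- tall_bottle: plain white round bottle, 165 mm tall: straight body 52 mm in diameter and 123 mm tall, 14 mm conical shoulder, white screw cap 30 mm in diameter and 28 mm tall; 0.16 to 0.31 kg. Origin on its axis half way up (82.5 mm above the foot), z from foot to cap. Starts standing on the worktop
- fallen_bottle: plain white round bottle, 135 mm tall: straight body 52 mm in diameter and 93 mm tall, 14 mm conical shoulder, white screw cap 30 mm in diameter and 28 mm tall; 0.13 to 0.26 kg. Origin on its axis half way up (67.5 mm above the foot), z from foot to cap. Starts lying on its side on the worktop (axis 26 mm above it), its cap pointing sideways or away from the robot
- short_in_rack: plain white round bottle, 105 mm tall: straight body 52 mm in diameter and 63 mm tall, 14 mm conical shoulder, white screw cap 30 mm in diameter and 28 mm tall; 0.10 to 0.20 kg. Origin on its axis half way up (52.5 mm above the foot), z from foot to cap. Already stands in the rack, at the far end of one of the lanes (which one changes); it shows which lane is for this height
- medium_in_rack: plain white round bottle, 135 mm tall: straight body 52 mm in diameter and 93 mm tall, 14 mm conical shoulder, white screw cap 30 mm in diameter and 28 mm tall; 0.13 to 0.26 kg. Origin on its axis half way up (67.5 mm above the foot), z from foot to cap. Already stands in the rack, at the far end of one of the lanes (which one changes); it shows which lane is for this height
- tall_in_rack: plain white round bottle, 165 mm tall: straight body 52 mm in diameter and 123 mm tall, 14 mm conical shoulder, white screw cap 30 mm in diameter and 28 mm tall; 0.16 to 0.31 kg. Origin on its axis half way up (82.5 mm above the foot), z from foot to cap. Already stands in the rack, at the far end of one of the lanes (which one changes); it shows which lane is for this height
- spray_can: steel spray can with a red cap, 54 mm in diameter, 175 mm tall, origin under its centre; not part of the job
- trigger_sprayer: white and blue trigger sprayer, body 72 mm in diameter, its head 205 mm above the worktop and reaching 75 mm to its -x and 27 mm to its +x; origin under its centre; not part of the job
- soap_pump: orange soap bottle with a black pump, 60 mm in diameter, 153 mm tall, spout reaching 39 mm to its -x; origin under its centre; not part of the job
- scrub_brush: wooden scrubbing brush lying bristles down, 130 mm along its x, 46 mm wide, 38 mm tall, origin under its centre; not part of the job
There are look-alikes about, which are no part of the job. Leave any yellow look-alike of the fallen_bottle alone.

How it is judged:
By the outcome, as a careful person would: the job done as asked, in the order asked, and still so for the second after the job is handed in, with the robot touching nothing.
It also fails if it takes over 69 s, if anything falls off the work surface, if the arm or the gripper's body presses on something with over 40 N, if the wrist force passes 120 N, or if a joint passes its speed limit or range.

## Robot

A 6-joint arm with a two-finger parallel gripper is mounted at the origin on the work surface. World frame = base frame: x ahead of the robot, y to its left, z up, the work surface at z = 0. Lengths are in m, angles in rad, forces in N, time in s.
With the tool pointing down it reaches from about 0.275 to 0.725 m from the base axis. Payload 5.6 kg.
Tool frame: the origin (TCP) lies between the finger pads; the fingertips stand ctrl.finger_overhang ahead of it and the grasp point (between the pads) lies 11 mm behind it (ctrl.finger_overhang is the distance from the TCP to the fingertips, in m); z points along the fingers, y is the line along which they close (so a half turn about z gives the same grasp; the last joint's range is limited). The gripper opens to 85 mm and grips with 20 to 120 N. Pads are 22 mm wide; open, the fingers measure 114 mm over their backs; the gripper's body (76 mm by 85 mm) begins 54 mm behind the grasp point. The pads swing forward as they close: fully open they stand 13 mm farther back than shut.
Start: joints at [0.285, 0.255, 0.108, 0, -1.424, -0.285], TCP at [0.55, 0, 0.215] pointing down, gripper open.
Joint ranges: [-2.95, 2.95], [-1.21, 1.97], [-1.09, 1.5], [-2.87, 1.71], [-2.94, -0.07], [-3.05, 3.05]. Speed limits (rad/s): [2.57, 2.57, 3.14, 3.14, 3.14, 3.14].

## Interface

Orientations are given as a rotation vector (axis times angle).
In Python, from station import ctrl gives the robot as it stands.
- The arm moves only by the tool servo_tool, never from a script. Its argument "deltas" is a list of rows, each a list of 3 entries, a list of its own where there are three numbers: the shift along the tool's x, y, z normalised to -1 to 1, where 1 is 10 cm, then the turn about the tool's z normalised to -1 to 1, where 1 is 2 rad, then the closure, from -1 (fully open) to 1 (shut). In form: [[[x, y, z], twist, jaw], ...]. A call has 1 to 20 rows; each row is the pose to reach, as a shift and turn from the pose commanded when the call began, along the tool's axes at that moment; what a row does not reach only later rows make up. A row lasts 1/10 s, in which the tool goes at most 50 mm and 8.59 degrees, less where a joint would pass 70% of its speed; a pose out of reach is approached as far as the arm can. A call with a number of a shift or a turn outside -1 to 1 is refused whole. A call with a gripper value outside its range is refused whole. The fingers move at their own pace and stop on an object; "newtons" is the grip in N (left out, the last holds). Time passes only in rows, so rows that repeat a pose let the fingers close. It gives the time, the measured TCP pose, the force, the opening and the grip force at its end, in the units of the state.
- ctrl.get_obs(): the state, without advancing time (a new reading comes with each control period).
- ctrl.get_image(name): name is "scene" or "side" or "wrist"; returns a dict with "pixels" (384x512x3 uint8, red, green, blue), "z_map" (384x512 float32, m along the optical axis (not along the pixel's ray), 0 where there is no reading), "fx", "fy", "cx", "cy" (pixels), "cam_to_world" (4x4, takes a point from camera to world coordinates). Camera axes: x right, y down, z forward; pixel columns grow to the right and rows downward; lengths in m; the calibration is good to about 2 mm. A picture is of the moment at which its call begins.
- ctrl.finish_job(): hands the job in; it is judged then, once.
The state is a dict: "clock": time; "q": joint angles; "qd": joint speeds; "tau": joint torques, N m; "tool_pos": TCP position; "tool_rot": TCP orientation; "wrist_force": force on the tool from outside, world axes, zero at the start; "moment": the same for the moment, N m; "finger_gap": finger opening in m; "grasp_force": force on a finger pad.
Only numpy, scipy, OpenCV 4.12 (cv2) and the standard library are available. Lean on these libraries where they do the work, as an engineer would, in place of code of your own. Each camera call takes 0.05 s, during which the arm holds its last target. There are 200 camera calls.

## Working session

There is one attempt and no reset: what is moved stays moved. The work goes in short steps, Python scripts to look and compute and a tool call to move; the robot and the scene stay as the last step left them, time stands still between calls to the robot, and variables do not carry over. Pictures are saved under pics/ and viewed, at most 10 in all, crops included, and the job is handed in when it is done.

Besides the shell and the picture viewer there is one more tool, called as name(argument=value, ...), one argument or row to a line, values as JSON. servo_tool: Moves the arm, as the interface text tells. Its arguments: {"type":"object","properties":{"deltas":{"type":"array"},"newtons":{"type":"number"}},"required":["deltas"]}

```bash
mkdir -p pics; ls; python3 - <<'E'
from station import ctrl
import numpy as np,cv2
ims={n:ctrl.get_image(n) for n in("scene","side")}
for n,i in ims.items():
    np.savez(f'{n}0.npz',**i); print(n,i['fx'],i['cx'],i['cy'],np.round(i['cam_to_world'],3).tolist())
cv2.imwrite('pics/a.png',cv2.resize(ims['scene']['pixels'][:,:,::-1],(768,576)))
cv2.imwrite('pics/b.png',cv2.resize(ims['side']['pixels'][:,:,::-1],(768,576)))
o=ctrl.get_obs();print({k:np.round(v,3).tolist() for k,v in o.items()},ctrl.finger_overhang)
E
```

```text
pics
scene 431.3765630690737 258.1689389026931 193.35361579844175 [[0.185, 0.525, -0.831, 1.514], [0.983, -0.097, 0.158, -0.113], [0.002, -0.846, -0.534, 0.749], [0.0, 0.0, 0.0, 1.0]]
side 385.790154515852 255.6965923565462 189.74075508336577 [[-0.928, -0.182, 0.325, 0.184], [-0.372, 0.427, -0.824, 0.964], [0.011, -0.886, -0.464, 0.593], [0.0, 0.0, 0.0, 1.0]]
{'clock': 0.1, 'q': [0.285, 0.256, 0.107, -0.0, -1.424, -0.285], 'qd': [-0.001, -0.003, 0.003, 0.001, -0.0, 0.004], 'tau': [-0.002, -38.76, 23.847, 5.378, -0.004, -0.0], 'tool_pos': [0.55, 0.0, 0.214], 'tool_rot': [2.22, -2.221, -0.002], 'wrist_force': [-0.08, 0.302, 0.058], 'moment': [-0.057, -0.063, -0.021], 'grasp_force': 0.0, 'finger_gap': 0.085} 0.008
```

View pics/a.png

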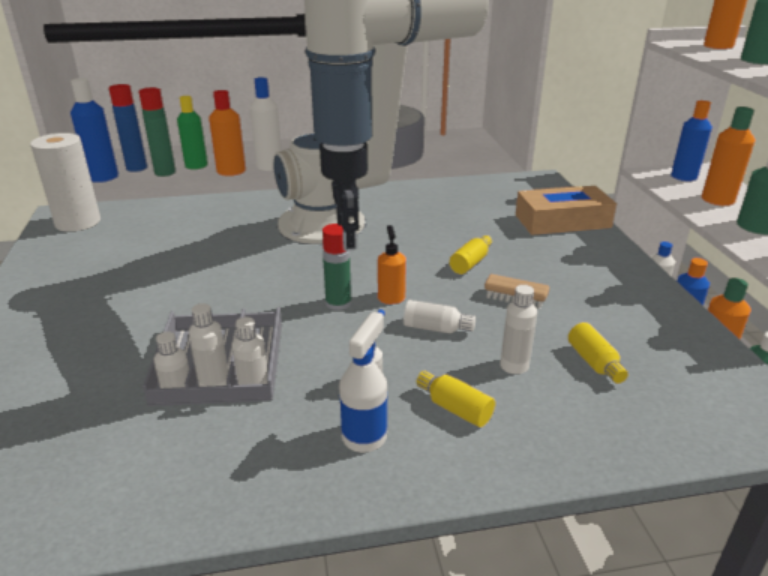

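View pics/b.png

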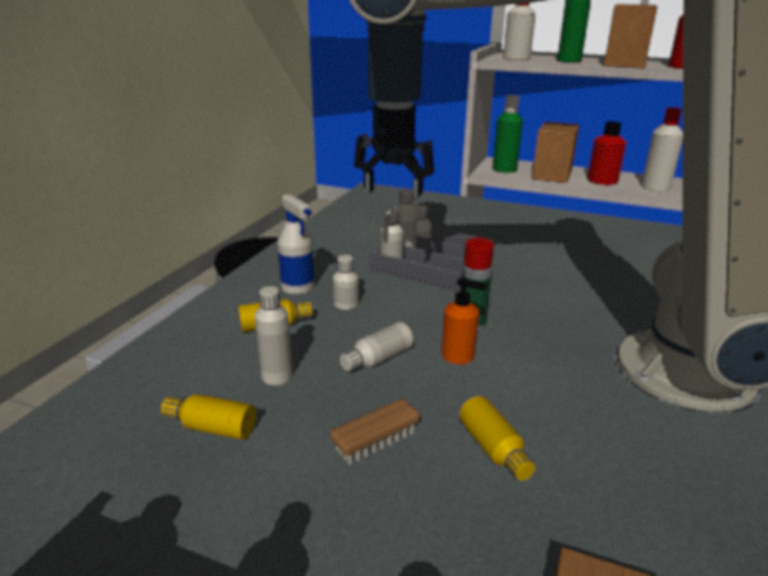

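The scene view (768-wide picture) shows the rack at (215,355), with short, tall and medium bottles from left to right. The loose tall bottle is at (518,335), the fallen one at (438,317) with its cap to the right, and the short one is hidden behind the sprayer at (375,360). In the side view the short bottle is at (346,285) and clear. I'll build a top-down map from both depth maps.

```bash
cat > h.py <<'E'
import numpy as np,cv2
def cloud(i):
    z=i['z_map'];v,u=np.nonzero(z>0);d=z[v,u]
    P=np.c_[(u-i['cx'])/i['fx']*d,(v-i['cy'])/i['fy']*d,d,np.ones(len(d))]@np.asarray(i['cam_to_world']).T
    return P[:,:3],i['pixels'][v,u].astype(int)
def white(C): return (C.max(1)-C.min(1)<35)&(C.max(1)>110)
def circ(Q):
    A=np.c_[2*Q,np.ones(len(Q))];s=np.linalg.lstsq(A,(Q**2).sum(1),rcond=None)[0]
    return s[:2],np.sqrt(s[2]+s[:2]@s[:2])
E
python3 - <<'E'
from h import *
S=700;M=np.zeros((600,S,3),np.uint8);H=np.full((600,S),-1.)
for n in("scene","side"):
    P,C=cloud(np.load(n+'0.npz'))
    k=(P[:,0]>.2)&(P[:,0]<1)&(abs(P[:,1])<.55)&(P[:,2]<.21)&(P[:,2]>-.02)
    P,C=P[k],C[k]
    print(n,'table z',np.median(P[P[:,2]<.01,2]))
    # picture: up=+x, left=+y, 1.6mm/px
    r=((0.98-P[:,0])/.0015).astype(int);c=((.525-P[:,1])/.0015).astype(int)
    for a,b,z,col in zip(r,c,P[:,2],C):
        if 0<=a<599 and 0<=b<S-1 and z>H[a,b]: H[a:a+2,b:b+2]=z;M[a:a+2,b:b+2]=col[::-1]
    W=P[white(C)&(P[:,2]>.012)]
    g=np.zeros((600,S),np.uint8);rr=((0.98-W[:,0])/.0015).astype(int).clip(0,599);cc=((.525-W[:,1])/.0015).astype(int).clip(0,S-1)
    g[rr,cc]=1;g=cv2.dilate(g,np.ones((3,3)));_,L=cv2.connectedComponents(g);l=L[rr,cc]
    for q in np.unique(l):
        w=W[l==q]
        if len(w)>60: 
            t=w[w[:,2]>w[:,2].max()-.006]
            print(n,len(w),'mean',w.mean(0).round(3),'zmax',w[:,2].max().round(3),'top mid',((t.min(0)+t.max(0))/2).round(3),'n',len(t))
for i in range(5): cv2.putText(M,f'x{.3+.15*i:.2f}',(0,int((.98-.3-.15*i)/.0015)),0,.4,(0,0,255))
for i in range(-3,4): cv2.putText(M,f'y{.15*i:.2f}',(int((.525-.15*i)/.0015),595),0,.4,(0,0,255))
cv2.imwrite('pics/top.png',M)
E
```

```text
scene table z 0.0008287470372936867
scene 1327 mean [ 0.785 -0.009  0.139] zmax 0.208 top mid [ 0.759 -0.001  0.205] n 206
scene 980 mean [0.659 0.282 0.092] zmax 0.168 top mid [0.644 0.288 0.165] n 68
scene 63 mean [0.655 0.034 0.063] zmax 0.096 top mid [0.65  0.03  0.094] n 2
scene 1039 mean [ 0.619 -0.171  0.073] zmax 0.143 top mid [ 0.618 -0.179  0.14 ] n 72
scene 1027 mean [ 0.627 -0.244  0.102] zmax 0.173 top mid [ 0.611 -0.246  0.17 ] n 80
scene 620 mean [ 0.608 -0.311  0.067] zmax 0.113 top mid [ 0.593 -0.312  0.11 ] n 72
scene 719 mean [0.52  0.173 0.038] zmax 0.055 top mid [0.502 0.164 0.052] n 147
scene 83 mean [ 0.442 -0.329  0.037] zmax 0.048 top mid [ 0.448 -0.333  0.045] n 34
scene 74 mean [0.398 0.012 0.111] zmax 0.134 top mid [0.398 0.005 0.131] n 16
side table z -0.0005367534955585951
side 557 mean [0.76  0.014 0.137] zmax 0.206 top mid [0.756 0.004 0.203] n 68
side 378 mean [0.637 0.034 0.059] zmax 0.106 top mid [0.642 0.02  0.104] n 42
side 904 mean [0.636 0.307 0.093] zmax 0.166 top mid [0.642 0.291 0.163] n 72
side 209 mean [ 0.608 -0.161  0.076] zmax 0.141 top mid [ 0.622 -0.167  0.139] n 4
side 728 mean [0.498 0.192 0.039] zmax 0.054 top mid [0.497 0.169 0.051] n 186
```

View pics/top.png

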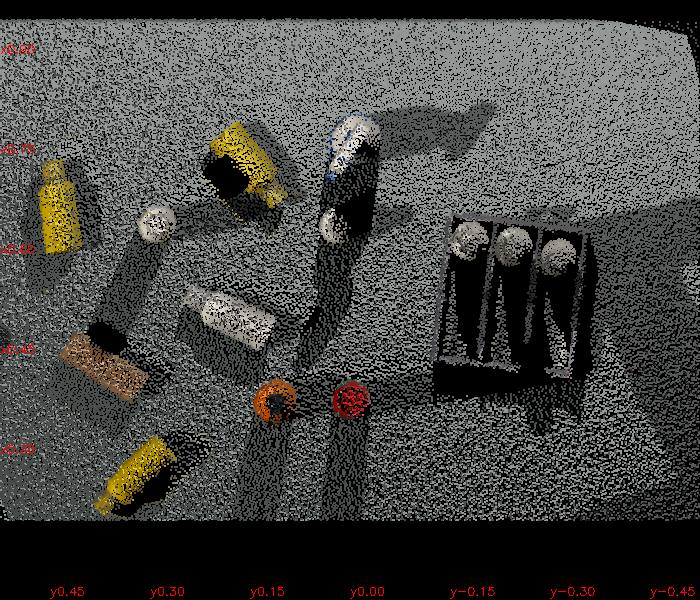

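The top map is clear. It shows the rack at (515,295), the fallen bottle at (230,315) with its cap up-left, the tall one at (157,224) and the short one at (340,225). The sprayer nozzle is just above the short one at (330,175). One refinement pass, then I move.

```bash
python3 - <<'E'
from h import *
from scipy.optimize import least_squares
a=[cloud(np.load(n+'0.npz')) for n in("scene","side")]
P=np.vstack([x[0] for x in a]);C=np.vstack([x[1] for x in a])
# sprayer nozzle
k=(P[:,0]>.66)&(P[:,0]<.85)&(abs(P[:,1])<.09)&(P[:,2]>.11)
w=P[k];print('sprayer min x',w[np.argsort(w[:,0])[:200:40]].round(3))
# fallen: axis as line in plane z=.026; fit cylinder body r=26
k=white(C)&(P[:,0]>.45)&(P[:,0]<.58)&(P[:,1]>.11)&(P[:,1]<.29)&(P[:,2]>.012)&(P[:,2]<.06)
w=P[k]
for src,(p,c) in zip("ab",a):pass
d=np.array([.47,.88]);
for it in range(3):
    d/=np.linalg.norm(d);n=np.array([-d[1],d[0]]);s=w[:,:2]@d;lo,hi=np.percentile(s,[.5,99.5])
    B=w[(s>lo+.01)&(s<lo+.085)]
    f=lambda q:np.hypot(B[:,:2]@[-np.sin(q[0]),np.cos(q[0])]-q[1],B[:,2]-q[2])-.026
    q=least_squares(f,[np.arctan2(d[1],d[0]),n@B[:,:2].mean(0),.026],loss='soft_l1',f_scale=.002).x
    d=np.array([np.cos(q[0]),np.sin(q[0])])
n=np.array([-d[1],d[0]]);s=w[:,:2]@d;lo,hi=np.percentile(s,[.5,99.5])
print('fallen ang',np.degrees(q[0]),'zc',q[2],'len',hi-lo,'foot',d*lo+n*q[1],'cap end',d*hi+n*q[1])
# standing bottles: cap cylinder fit r=15 
for nm,x,y,H in(('short',.642,.02,.105),('tall',.643,.289,.165),('rm',.618,-.177,.139),('rt',.612,-.246,.169),('rs',.593,-.312,.109)):
    for (p,c),v in zip(a,('scene','side')):
        k=(np.hypot(p[:,0]-x,p[:,1]-y)<.025)&(p[:,2]>H-.024)&(p[:,2]<H-.003);b=p[k]
        if len(b)<15: continue
        r=least_squares(lambda q:np.hypot(b[:,0]-q[0],b[:,1]-q[1])-.015,[x,y],loss='soft_l1',f_scale=.001).x
        print(nm,v,len(b),r.round(4))
# rack walls in scene
p,c=a[0];k=(p[:,0]>.4)&(p[:,0]<.7)&(p[:,1]>-.40)&(p[:,1]<-.1)&(p[:,2]>.039)&(p[:,2]<.049)&(c.max(1)<125)
w=p[k][:,:2];best=None
def cost(q):
    yy=-(w[:,0]-q[0])*np.sin(q[2])+(w[:,1]-q[1])*np.cos(q[2])
    return np.abs(yy[:,None]-np.array([-.102,-.034,.034,.102])).min(1)
for t in np.radians(np.arange(-16,6,1.)):
  for y0 in np.arange(-.27,-.21,.006):
    r=least_squares(lambda u:cost([.53,u[0],u[1]]),[y0,t],loss='soft_l1',f_scale=.002)
    if best is None or r.cost<best.cost:best=r
y0,t=best.x;print('rack yaw',np.degrees(t),'y at x=.53',y0,best.cost,len(w))
k=(p[:,0]>.38)&(p[:,0]<.72)&(p[:,1]>-.40)&(p[:,1]<-.1)&(p[:,2]>.025)&(p[:,2]<.037)
e=(p[k][:,:2]-[.53,y0])@[np.cos(t),np.sin(t)];h,b=np.histogram(e,np.arange(-.16,.16,.004))
print([(round(i,3),int(j)) for i,j in zip(b,h) if j>15])
E
```

```text
sprayer min x [[ 0.708  0.028  0.194]
 [ 0.722  0.026  0.197]
 [ 0.729  0.024  0.205]
 [ 0.736 -0.002  0.114]
 [ 0.739  0.007  0.204]]
fallen ang 64.10284649020376 zc 0.025879029296168112 len 0.13449906501052145 foot [0.47898218 0.12391198] cap end [0.5377256  0.24490457]
short side 62 [0.6429 0.0175]
tall scene 88 [0.6431 0.2895]
tall side 105 [0.6438 0.2895]
rm scene 93 [ 0.6174 -0.1802]
rm side 49 [ 0.619  -0.1804]
rt scene 95 [ 0.6093 -0.2465]
rt side 49 [ 0.6098 -0.2466]
rs scene 91 [ 0.5926 -0.3132]
rs side 38 [ 0.5937 -0.3119]
rack yaw -5.670611898427755 y at x=.53 -0.24061993321933248 0.00048558161260740264 206
[(np.float64(-0.104), 50), (np.float64(-0.1), 105), (np.float64(-0.096), 24), (np.float64(0.084), 18), (np.float64(0.088), 40), (np.float64(0.092), 36), (np.float64(0.096), 36), (np.float64(0.1), 43), (np.float64(0.104), 35), (np.float64(0.108), 18), (np.float64(0.112), 101), (np.float64(0.116), 212), (np.float64(0.12), 21)]
```

servo_tool(
  deltas=[
    [[-0.3,0,0],0,-1],
    [[-0.65,0,0],0,-1],
    [[-1,0,0],0,-1],
  ],
)

```text
clock: 0.4
tool_pos: [0.5496, 0.1008, 0.2142]
tool_rot: [2.22, -2.222, -0.001]
wrist_force: [0.0, 0.2, 0.3]
finger_gap: 0.0855
grasp_force: 0.0
```

servo_tool(
  deltas=[
    [[-0.3,0,0.1],0,-1],
    [[-0.65,0,0.3],0,-1],
    [[-1,0,0.5],0,-1],
  ],
)

```text
clock: 0.7
tool_pos: [0.5497, 0.2014, 0.164]
tool_rot: [-2.221, 2.222, 0.0]
wrist_force: [0.5, -0.3, -0.5]
finger_gap: 0.0855
grasp_force: 0.0
```

servo_tool(
  deltas=[
    [[-0.15,0.08,0],0.06,-1],
    [[-0.36,0.17,0],0.12,-1],
    [[-0.36,0.17,0.2],0.18,-1],
    [[-0.36,0.17,0.4],0.226,-1],
    [[-0.36,0.17,0.6],0.226,-1],
    [[-0.36,0.17,0.6],0.226,-1],
    [[-0.36,0.17,0.6],0.226,-1],
  ],
)

```text
clock: 1.4
tool_pos: [0.533, 0.2358, 0.1048]
tool_rot: [1.667, -2.662, 0.001]
wrist_force: [0.5, -1.0, 0.4]
finger_gap: 0.0856
grasp_force: 0.0
```

servo_tool(
  deltas=[
    [[0,0,0.3],0,-1],
    [[0,0,0.6],0,-1],
    [[0,0,0.75],0,-1],
    [[0,0,0.87],0,-1],
    [[0,0,0.87],0,1],
    [[0,0,0.87],0,1],
    [[0,0,0.87],0,1],
    [[0,0,0.87],0,1],
    [[0,0,0.87],0,1],
    [[0,0,0.87],0,1],
    [[0,0,0.87],0,1],
    [[0,0,0.87],0,1],
  ],
  newtons=20,
)

```text
clock: 2.6
tool_pos: [0.5341, 0.2369, 0.0186]
tool_rot: [-1.666, 2.66, 0.0]
wrist_force: [2.0, 2.8, 5.2]
finger_gap: -0.0
grasp_force: 2.9
```

```bash
python3 - <<'E'
from station import ctrl
import numpy as np,cv2
a=ctrl.get_image('side');b=ctrl.get_image('wrist')
np.savez('side1.npz',**a);np.savez('wrist1.npz',**b)
cv2.imwrite('pics/c.png',np.hstack([cv2.resize(a['pixels'][170:290,190:310],(400,400)),cv2.resize(b['pixels'],(400,400))])[:,:,::-1])
E
```

```text
(no output)
```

View pics/c.png

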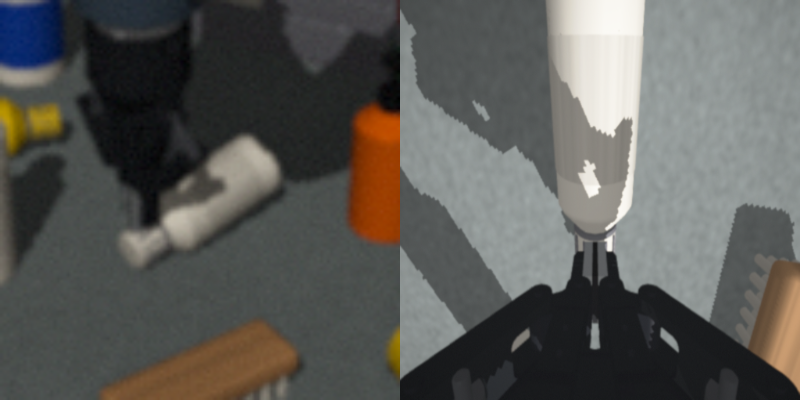

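The fingers are fully shut with nothing between them, beside or beyond the cap. The cap is at about (145,245) in the left crop, with the fingertips near (145,215). I'll re-measure the bottle.

```bash
cat >> h.py <<'E'
from scipy.optimize import least_squares
def fallen(ims,box=(.42,.60,.08,.32)):
    a=[cloud(i) for i in ims];P=np.vstack([x[0] for x in a]);C=np.vstack([x[1] for x in a])
    k=(C.max(1)-C.min(1)<35)&(C.max(1)>120)&(P[:,0]>box[0])&(P[:,0]<box[1])&(P[:,1]>box[2])&(P[:,1]<box[3])&(P[:,2]>.012)&(P[:,2]<.06)
    w=P[k];d=np.array([.437,.9])
    for it in range(4):
        n=np.array([-d[1],d[0]]);s=w[:,:2]@d;lo,hi=np.percentile(s,[.5,99.5]);B=w[(s>lo+.01)&(s<lo+.085)]
        f=lambda q:np.hypot(B[:,:2]@[-np.sin(q[0]),np.cos(q[0])]-q[1],B[:,2]-q[2])-.026
        q=least_squares(f,[np.arctan2(d[1],d[0]),n@B[:,:2].mean(0),.026],loss='soft_l1',f_scale=.002).x
        d=np.array([np.cos(q[0]),np.sin(q[0])])
    n=np.array([-d[1],d[0]]);w=w[abs(w[:,:2]@n-q[1])<.03];s=w[:,:2]@d;lo,hi=np.percentile(s,[.5,99.5])
    print('ang',np.degrees(q[0]),'zc',q[2],'len',hi-lo,'foot',d*lo+n*q[1],'cap',d*hi+n*q[1],len(w))
E
python3 - <<'E'
from h import *
from station import ctrl
fallen([np.load('side1.npz')])
i=ctrl.get_image('scene');np.savez('scene1.npz',**i);fallen([i]);fallen([i,np.load('side1.npz')])
w=np.load('wrist1.npz');P,C=cloud(w);print(w['cam_to_world'].round(3).tolist())
cv2.imwrite('pics/d.png',cv2.resize(i['pixels'][150:270,230:380],(750,600),interpolation=2)[:,:,::-1])
k=(C.max(1)<60)&(P[:,2]<.1);print('dark finger low pts',np.percentile(P[k],[0,1,5],axis=0).round(3) if k.any() else None)
E
```

```text
ang 60.0331226999602 zc 0.0336243108305934 len 0.13233242734130407 foot [0.47898999 0.13118487] cap [0.54508994 0.24582635] 434
ang 66.80039770517521 zc 0.032619415676587236 len 0.13311974998000536 foot [0.48251459 0.12613629] cap [0.53495518 0.24849172] 620
ang 63.54717106360141 zc 0.032998426660127575 len 0.1320690833671464 foot [0.48126043 0.13021205] cap [0.54009204 0.24845369] 1057
[[-0.9, 0.418, 0.126, 0.501], [0.436, 0.863, 0.256, 0.172], [-0.002, 0.285, -0.958, 0.176], [0.0, 0.0, 0.0, 1.0]]
dark finger low pts [[ 0.486  0.207 -0.002]
 [ 0.491  0.209  0.046]
 [ 0.498  0.212  0.06 ]]
```

View pics/d.png

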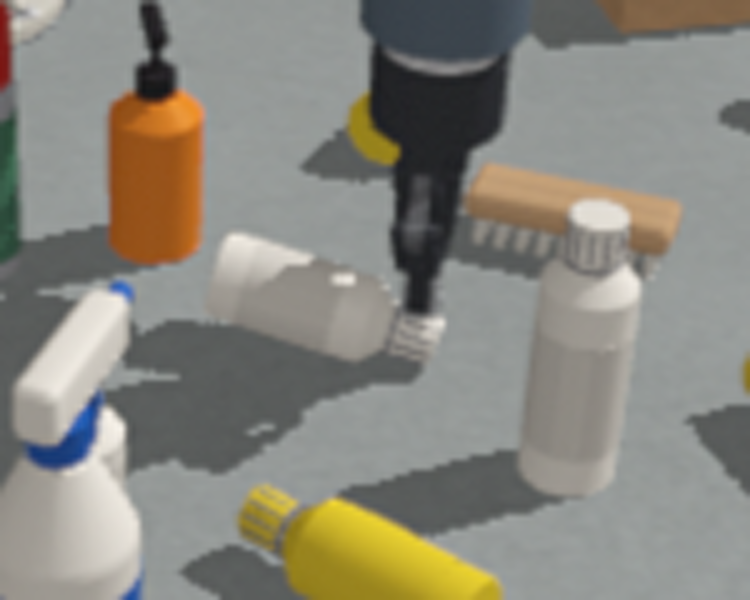

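```bash
python3 - <<'E'
from h import *
from station import ctrl
t=np.array(ctrl.get_obs()['tool_pos']);d=np.array([np.cos(np.radians(64.1)),np.sin(np.radians(64.1))]);n=np.array([-d[1],d[0]])
for nm in('scene1','side1','wrist1'):
    P,C=cloud(np.load(nm+'.npz'));L=np.c_[(P[:,:2]-t[:2])@d,(P[:,:2]-t[:2])@n,P[:,2]]
    near=(abs(L[:,0])<.05)&(abs(L[:,1])<.04)&(L[:,2]>.005)&(L[:,2]<.09)
    for lab,m in(('dark',C.max(1)<75),('white',C.max(1)>100)):
        Q=L[near&m]
        print(nm,lab,len(Q))
        for z in np.arange(.005,.09,.01):
            q=Q[(Q[:,2]>=z)&(Q[:,2]<z+.01)]
            if len(q)>2:print('  z%.3f n%d s[%.3f %.3f] p[%.3f %.3f]'%(z,len(q),*np.percentile(q[:,0],[3,97]),*np.percentile(q[:,1],[3,97])))
E
```

```text
scene1 dark 51
  z0.045 n12 s[-0.007 0.005] p[-0.015 -0.007]
  z0.055 n13 s[-0.007 0.004] p[-0.016 -0.010]
  z0.065 n9 s[-0.005 0.005] p[-0.016 -0.011]
  z0.075 n5 s[-0.006 0.011] p[-0.030 0.006]
  z0.085 n11 s[-0.010 0.007] p[-0.035 -0.030]
scene1 white 315
  z0.005 n13 s[-0.043 0.006] p[-0.021 -0.009]
  z0.015 n58 s[-0.048 0.009] p[-0.025 -0.010]
  z0.025 n82 s[-0.047 0.012] p[-0.027 -0.002]
  z0.035 n74 s[-0.047 0.008] p[-0.025 0.004]
  z0.045 n71 s[-0.049 0.009] p[-0.020 0.008]
  z0.055 n12 s[-0.048 0.011] p[-0.008 0.005]
side1 dark 224
  z0.005 n5 s[-0.038 -0.003] p[0.013 0.021]
  z0.025 n3 s[-0.011 -0.004] p[0.004 0.007]
  z0.035 n17 s[-0.022 0.011] p[-0.003 0.013]
  z0.045 n46 s[-0.049 0.012] p[-0.007 0.014]
  z0.055 n34 s[-0.007 0.012] p[-0.006 0.014]
  z0.065 n30 s[-0.003 0.011] p[-0.006 0.014]
  z0.075 n45 s[-0.007 0.013] p[-0.026 0.032]
  z0.085 n44 s[-0.009 0.014] p[-0.029 0.034]
side1 white 284
  z0.005 n15 s[-0.031 0.012] p[-0.009 0.021]
  z0.015 n68 s[-0.042 0.013] p[-0.007 0.027]
  z0.025 n112 s[-0.046 0.013] p[-0.005 0.027]
  z0.035 n67 s[-0.049 -0.017] p[0.006 0.026]
  z0.045 n22 s[-0.049 -0.023] p[-0.002 0.020]
wrist1 dark 5834
  z0.035 n108 s[-0.011 -0.006] p[-0.011 0.013]
  z0.045 n318 s[-0.011 -0.007] p[-0.012 0.014]
  z0.055 n376 s[-0.011 -0.007] p[-0.012 0.014]
  z0.065 n507 s[-0.012 0.009] p[-0.008 0.011]
  z0.075 n2069 s[-0.014 0.007] p[-0.027 0.030]
  z0.085 n2455 s[-0.013 0.008] p[-0.033 0.035]
wrist1 white 5605
  z0.015 n64 s[-0.015 0.005] p[-0.014 0.017]
  z0.025 n537 s[-0.042 -0.002] p[-0.023 0.025]
  z0.035 n1437 s[-0.049 -0.016] p[-0.022 0.024]
  z0.045 n3493 s[-0.049 -0.025] p[-0.014 0.017]
  z0.055 n4 s[-0.008 -0.007] p[0.015 0.015]
  z0.065 n37 s[-0.011 0.011] p[-0.003 0.005]
  z0.075 n22 s[-0.013 0.011] p[-0.032 0.035]
  z0.085 n11 s[-0.012 0.008] p[0.033 0.039]
```

```bash
python3 - <<'E'
from h import *
for nm in('scene0','side0'):
    P,C=cloud(np.load(nm+'.npz'));m=(abs(P[:,0]-.55)<.07)&(abs(P[:,1])<.03)&(P[:,2]>.15)&(P[:,2]<.3)&(C.max(1)<90)
    print(nm,m.sum(),np.percentile(P[m],[0,2,5,50],axis=0).round(3).tolist())
E
```

```text
scene0 116 [[0.502, -0.013, 0.247], [0.503, -0.013, 0.25], [0.504, -0.012, 0.252], [0.604, -0.003, 0.269]]
side0 285 [[0.481, -0.01, 0.244], [0.485, -0.009, 0.246], [0.492, -0.007, 0.249], [0.587, 0.009, 0.28]]
```

servo_tool(
  deltas=[
    [[0,0,0],0,0.3],
    [[0,0,0],0,0],
    [[0,0,0],0,-0.5],
    [[0,0,0],0,-1],
    [[0,0,0],0,-1],
    [[0,0,0],0,-1],
  ],
)

```text
clock: 3.35
tool_pos: [0.5326, 0.2357, 0.0173]
tool_rot: [1.666, -2.662, 0.0]
wrist_force: [0.2, -0.6, -0.2]
finger_gap: 0.085
grasp_force: 0.0
```

```bash
python3 - <<'E'
from h import *
from station import ctrl
b=ctrl.get_image('wrist');a=ctrl.get_image('side');s=ctrl.get_image('scene')
np.savez('wrist2.npz',**b)
fallen([a,s]);print(ctrl.get_obs()['tool_pos'])
cv2.imwrite('pics/e.png',np.hstack([cv2.resize(s['pixels'][170:250,260:340],(400,400)),b['pixels'][:,56:456]] if 0 else [cv2.resize(s['pixels'][170:250,260:340],(384,384)),b['pixels'][:,64:448]])[:,:,::-1])
E
```

```text
ang 70.54801171567021 zc 0.026213495978116626 len 0.1347849387134365 foot [0.49465962 0.11503231] cap [0.53954528 0.24212384] 934
[0.53287642 0.2359354  0.01753716]
```

View pics/e.png

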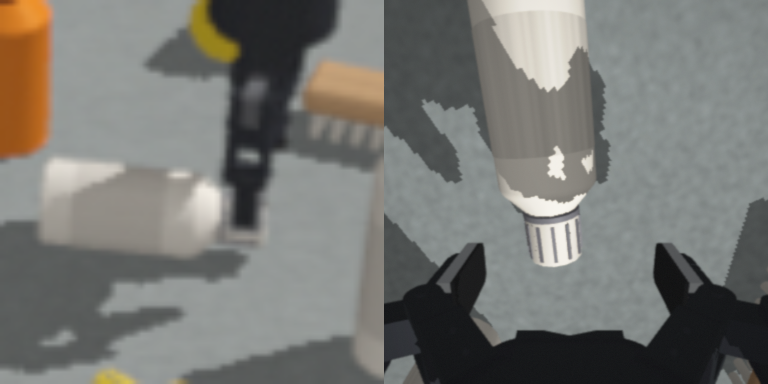

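```bash
python3 - <<'E'
from h import *
for nm in('scene0','side0'):
    P,C=cloud(np.load(nm+'.npz'));m=(abs(P[:,0]-.55)<.07)&(abs(P[:,1])<.03)&(P[:,2]>.10)&(P[:,2]<.3)
    for z in np.arange(.19,.29,.008):
        q=m&(P[:,2]>=z)&(P[:,2]<z+.008)
        if q.sum()>1: print(nm,round(z,3),q.sum(),C[q].mean(0).round(),P[q][:,0].min().round(3),P[q][:,0].max().round(3),P[q][:,1].min().round(3),P[q][:,1].max().round(3))
# closed: everything close to the tool axis, wrist view
t=np.array([.5341,.2369]);d=np.array([np.cos(np.radians(64.1)),np.sin(np.radians(64.1))]);n=np.array([-d[1],d[0]])
w=np.load('wrist1.npz');P,C=cloud(w);L=np.c_[(P[:,:2]-t)@d,(P[:,:2]-t)@n,P[:,2]]
m=(abs(L[:,0])<.03)&(abs(L[:,1])<.02)&(L[:,2]>.003)&(L[:,2]<.065)
for z in np.arange(.003,.065,.006):
    q=m&(L[:,2]>=z)&(L[:,2]<z+.006)
    if q.sum(): print('wrist',round(z,3),q.sum(),C[q].mean(0).round(),np.percentile(L[q],[2,50,98],axis=0)[:,:2].round(3).tolist())
E
```

```text
scene0 0.238 3 [119.  64.  64.] 0.505 0.597 -0.007 0.001
scene0 0.246 31 [88. 85. 85.] 0.502 0.605 -0.011 0.011
scene0 0.254 39 [60. 60. 61.] 0.503 0.609 -0.012 0.009
scene0 0.262 27 [60. 61. 63.] 0.5 0.608 -0.011 0.009
scene0 0.27 33 [69. 70. 71.] 0.502 0.608 -0.011 0.009
scene0 0.278 13 [53. 54. 56.] 0.504 0.608 -0.011 0.006
scene0 0.286 8 [52. 43. 44.] 0.502 0.618 -0.013 -0.005
side0 0.238 5 [49. 50. 51.] 0.501 0.593 -0.004 0.007
side0 0.246 30 [58. 59. 59.] 0.495 0.603 -0.009 0.015
side0 0.254 39 [47. 49. 55.] 0.492 0.606 -0.007 0.013
side0 0.262 37 [46. 50. 62.] 0.493 0.606 -0.008 0.013
side0 0.27 39 [42. 47. 63.] 0.493 0.606 -0.007 0.014
side0 0.278 34 [28. 34. 48.] 0.491 0.608 -0.006 0.013
side0 0.286 58 [16. 22. 36.] 0.481 0.62 -0.009 0.016
wrist 0.015 64 [127. 128. 130.] [[-0.01, -0.014], [-0.003, 0.016], [0.005, 0.017]]
wrist 0.021 116 [125. 123. 124.] [[-0.015, -0.014], [-0.007, -0.01], [0.001, 0.016]]
wrist 0.027 426 [143. 142. 140.] [[-0.015, -0.012], [-0.009, -0.003], [-0.002, 0.015]]
wrist 0.033 432 [118. 116. 115.] [[-0.024, -0.015], [-0.013, 0.002], [-0.009, 0.015]]
wrist 0.039 578 [131. 130. 126.] [[-0.03, -0.018], [-0.021, 0.001], [-0.007, 0.019]]
wrist 0.045 897 [118. 116. 112.] [[-0.03, -0.012], [-0.026, 0.002], [-0.007, 0.014]]
wrist 0.051 328 [56. 57. 59.] [[-0.012, -0.012], [-0.008, 0.002], [-0.006, 0.014]]
wrist 0.057 382 [55. 56. 58.] [[-0.012, -0.012], [-0.008, 0.002], [-0.006, 0.014]]
wrist 0.063 115 [58. 59. 61.] [[-0.012, -0.011], [-0.011, 0.002], [-0.007, 0.014]]
```

The clouds show the real fingertips about 20 mm higher than the nominal overhang implies: open tips are at z≈0.24 with the TCP at 0.2145. The fingers therefore shut on top of the cap. The bottle only swivelled slightly: its axis is now at 70.5°, cap end (0.5395, 0.242). I'll go lower and grasp again.

servo_tool(
  deltas=[
    [[0.01,-0.045,0],-0.056,-1],
    [[0.01,-0.045,0.1],-0.056,-1],
    [[0.01,-0.045,0.2],-0.056,-1],
    [[0.01,-0.045,0.24],-0.056,-1],
    [[0.01,-0.045,0.24],-0.056,-0.3],
    [[0.01,-0.045,0.24],-0.056,0.1],
    [[0.01,-0.045,0.24],-0.056,1],
    [[0.01,-0.045,0.24],-0.056,1],
    [[0.01,-0.045,0.24],-0.056,1],
    [[0.01,-0.045,0.24],-0.056,1],
    [[0.01,-0.045,0.24],-0.056,1],
  ],
  newtons=20,
)

```text
clock: 4.6
tool_pos: [0.5369, 0.2334, -0.006]
tool_rot: [-1.813, 2.565, 0.0]
wrist_force: [0.4, 1.0, 1.5]
finger_gap: 0.0291
grasp_force: 22.6
```

servo_tool(
  deltas=[
    [[0.02,0,-0.08],0,1],
    [[0.045,0,-0.16],0,1],
    [[0.075,0,-0.24],0,1],
    [[0.11,0,-0.315],0,1],
    [[0.15,0,-0.39],0,1],
    [[0.195,0,-0.46],0,1],
    [[0.245,0,-0.525],0,1],
    [[0.3,0,-0.59],0,1],
    [[0.36,0,-0.65],0,1],
    [[0.42,0,-0.71],0,1],
    [[0.485,0,-0.76],0,1],
    [[0.55,0,-0.81],0,1],
    [[0.62,0,-0.85],0,1],
    [[0.695,0,-0.89],0,1],
    [[0.77,0,-0.925],0,1],
    [[0.85,0,-0.955],0,1],
    [[0.85,0,-0.955],0,1],
  ],
)

```text
clock: 6.3
tool_pos: [0.5081, 0.1522, 0.0897]
tool_rot: [-1.812, 2.565, -0.0]
wrist_force: [0.7, 0.6, -1.2]
finger_gap: 0.0289
grasp_force: 22.4
```

```bash
python3 - <<'E'
from h import *
from station import ctrl
a=ctrl.get_image('side');s=ctrl.get_image('scene')
np.savez('side3.npz',**a);np.savez('scene3.npz',**s)
cv2.imwrite('pics/f.png',np.hstack([cv2.resize(s['pixels'][120:250,220:350],(384,384)),cv2.resize(a['pixels'][130:260,180:310],(384,384))])[:,:,::-1])
E
```

```text
(no output)
```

View pics/f.png

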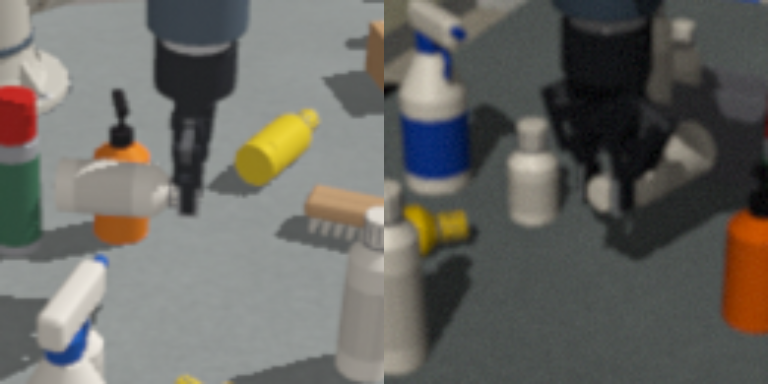

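The bottle came up held rigidly: it is still horizontal at left (115,185) and at right (655,165). Minimum grip stops it swivelling. I'll go back low over the original spot and ease the jaw so that the foot can droop onto the table.

servo_tool(
  deltas=[
    [[-0.2,0,0],0,1],
    [[-0.45,0,0.1],0,1],
    [[-0.7,0,0.3],0,1],
    [[-0.85,0,0.5],0,1],
    [[-0.85,0,0.7],0,1],
    [[-0.85,0,0.755],0,1],
    [[-0.85,0,0.755],0,1],
  ],
)

```text
clock: 7.1
tool_pos: [0.536, 0.2327, 0.0127]
tool_rot: [1.812, -2.563, 0.0]
wrist_force: [-0.7, 0.3, -1.1]
finger_gap: 0.029
grasp_force: 22.3
```

servo_tool(
  deltas=[
    [[0,0,0],0,0.4],
    [[0,0,0],0,0.36],
    [[0,0,0],0,0.34],
    [[0,0,0],0,0.34],
  ],
)

```text
clock: 7.5
tool_pos: [0.5369, 0.2333, 0.0144]
tool_rot: [-1.813, 2.564, 0.0]
wrist_force: [0.1, 0.7, -1.1]
finger_gap: 0.0291
grasp_force: 22.3
```

servo_tool(
  deltas=[
    [[0,0,0],0,0.33],
    [[0,0,0],0,0.32],
  ],
)

```text
clock: 7.7
tool_pos: [0.5366, 0.2331, 0.0138]
tool_rot: [-1.813, 2.565, 0.0]
wrist_force: [-0.3, 0.2, -1.6]
finger_gap: 0.0294
grasp_force: 22.3
```

servo_tool(
  deltas=[
    [[0,0,0],0,0.315],
    [[0,0,0],0,0.31],
  ],
)

```text
clock: 7.9
tool_pos: [0.5366, 0.2331, 0.0137]
tool_rot: [1.814, -2.565, 0.0]
wrist_force: [0.4, -0.5, -1.8]
finger_gap: 0.0294
grasp_force: 11.2
```

servo_tool(
  deltas=[
    [[0,0,0],0,0.307],
  ],
)

```text
clock: 8.0
tool_pos: [0.5366, 0.2331, 0.0137]
tool_rot: [1.814, -2.565, 0.0]
wrist_force: [0.3, -0.3, -1.1]
finger_gap: 0.0298
grasp_force: 8.1
```

```bash
cat >> h.py <<'E'
def tilt(ims,t,ang):
    # white points around the bottle: height of top ridge vs distance from pivot
    a=[cloud(i) for i in ims];P=np.vstack([x[0] for x in a]);C=np.vstack([x[1] for x in a])
    d=np.array([np.cos(np.radians(ang)),np.sin(np.radians(ang))]);n=np.array([-d[1],d[0]])
    L=np.c_[(P[:,:2]-t[:2])@d,(P[:,:2]-t[:2])@n,P[:,2]]
    k=(C.max(1)-C.min(1)<35)&(C.max(1)>95)&(abs(L[:,1])<.028)&(L[:,0]>-.16)&(L[:,0]<.02)&(L[:,2]>.008)&(L[:,2]<.16)
    L=L[k]
    for s in np.arange(-.15,.02,.015):
        q=L[(L[:,0]>=s)&(L[:,0]<s+.015)]
        if len(q)>5:print('s%.3f n%d z %.3f..%.3f'%(s,len(q),*np.percentile(q[:,2],[2,98])))
def look(ang=70.5):
    from station import ctrl
    t=np.array(ctrl.get_obs()['tool_pos']);tilt([ctrl.get_image('scene'),ctrl.get_image('side')],t,ang)
E
python3 -c "from h import *;look()"
```

```text
s-0.135 n57 z 0.014..0.053
s-0.120 n147 z 0.014..0.055
s-0.105 n148 z 0.018..0.058
s-0.090 n139 z 0.016..0.061
s-0.075 n110 z 0.016..0.063
s-0.060 n89 z 0.023..0.065
s-0.045 n93 z 0.026..0.065
s-0.030 n72 z 0.025..0.062
s-0.015 n22 z 0.033..0.060
s-0.000 n95 z 0.032..0.063
s0.015 n6 z 0.125..0.138
```

Easing worked: the bottle droops about 10° with its foot on the table. I'll follow the arc with this light grip.

servo_tool(
  deltas=[
    [[0.025,0,-0.05],0,0.307],
    [[0.05,0,-0.1],0,0.307],
    [[0.075,0,-0.155],0,0.307],
    [[0.104,0,-0.21],0,0.307],
    [[0.15,0,-0.27],0,0.307],
    [[0.19,0,-0.33],0,0.307],
    [[0.237,0,-0.39],0,0.307],
    [[0.237,0,-0.39],0,0.307],
  ],
)

```text
clock: 8.9
tool_pos: [0.5291, 0.2105, 0.0539]
tool_rot: [-1.812, 2.564, -0.0]
wrist_force: [0.3, 0.5, -1.6]
finger_gap: 0.0296
grasp_force: 8.4
```

```bash
python3 -c "from h import *;look()"
```

```text
s-0.120 n74 z 0.024..0.054
s-0.105 n127 z 0.014..0.063
s-0.090 n133 z 0.020..0.071
s-0.075 n137 z 0.027..0.079
s-0.060 n127 z 0.036..0.087
s-0.045 n127 z 0.044..0.092
s-0.030 n131 z 0.050..0.093
s-0.015 n27 z 0.061..0.101
s-0.000 n117 z 0.074..0.119
s0.015 n7 z 0.084..0.150
```

servo_tool(
  deltas=[
    [[0.05,0,-0.055],0,0.307],
    [[0.105,0,-0.105],0,0.307],
    [[0.163,0,-0.153],0,0.307],
    [[0.225,0,-0.198],0,0.307],
    [[0.285,0,-0.24],0,0.307],
    [[0.35,0,-0.275],0,0.307],
    [[0.415,0,-0.305],0,0.307],
    [[0.485,0,-0.335],0,0.307],
    [[0.553,0,-0.363],0,0.307],
    [[0.62,0,-0.385],0,0.307],
    [[0.69,0,-0.4],0,0.307],
    [[0.77,0,-0.414],0,0.307],
    [[0.77,0,-0.414],0,0.307],
  ],
)

```text
clock: 10.3
tool_pos: [0.5027, 0.1373, 0.0943]
tool_rot: [1.813, -2.566, 0.0]
wrist_force: [0.4, -0.1, -2.0]
finger_gap: 0.0296
grasp_force: 8.6
```

```bash
python3 -c "from h import *;look()"
```

```text
s-0.105 n62 z 0.044..0.075
s-0.090 n105 z 0.037..0.087
s-0.075 n121 z 0.041..0.101
s-0.060 n144 z 0.049..0.115
s-0.045 n154 z 0.062..0.123
s-0.030 n159 z 0.077..0.128
s-0.015 n98 z 0.082..0.141
s-0.000 n118 z 0.116..0.147
s0.015 n7 z 0.120..0.125
```

The tilt is now about 41°, with the foot hanging 25 mm up because gravity's leverage falls off. I'll lower the tool, ease the jaw slightly and carry on.

servo_tool(
  deltas=[
    [[0,0,0.07],0,0.307],
    [[0,0,0.14],0,0.307],
    [[0,0,0.2],0,0.307],
    [[0,0,0.2],0,0.305],
    [[0,0,0.2],0,0.304],
    [[0,0,0.2],0,0.304],
  ],
)

```text
clock: 11.0
tool_pos: [0.5031, 0.1383, 0.0742]
tool_rot: [-1.814, 2.565, -0.0]
wrist_force: [0.7, 0.5, -1.2]
finger_gap: 0.0297
grasp_force: 5.5
```

```bash
python3 -c "from h import *;look()"
```

```text
s-0.105 n45 z 0.024..0.055
s-0.090 n71 z 0.015..0.068
s-0.075 n97 z 0.018..0.080
s-0.060 n147 z 0.028..0.095
s-0.045 n151 z 0.042..0.103
s-0.030 n158 z 0.056..0.108
s-0.015 n99 z 0.061..0.119
s-0.000 n112 z 0.095..0.128
s0.015 n9 z 0.099..0.150
```

servo_tool(
  deltas=[
    [[0,0,0],0,0.303],
    [[0,0,0],0,0.302],
    [[0,0,-0.05],0,0.302],
    [[0,0,-0.1],0,0.302],
    [[0,0,-0.1],0,0.302],
  ],
)

```text
clock: 11.6
tool_pos: [0.5038, 0.1386, 0.0853]
tool_rot: [-1.813, 2.563, -0.001]
wrist_force: [1.2, 1.2, 1.6]
finger_gap: 0.0298
grasp_force: 3.6
```

```bash
python3 -c "from h import *;look()"
```

```text
s-0.090 n22 z 0.020..0.055
s-0.075 n76 z 0.011..0.075
s-0.060 n182 z 0.010..0.093
s-0.045 n204 z 0.029..0.106
s-0.030 n185 z 0.048..0.116
s-0.015 n177 z 0.062..0.130
s-0.000 n120 z 0.075..0.137
s0.015 n6 z 0.113..0.117
```

servo_tool(
  deltas=[
    [[0.04,0,-0.02],0,0.302],
    [[0.09,0,-0.045],0,0.302],
    [[0.155,0,-0.065],0,0.302],
    [[0.22,0,-0.08],0,0.302],
    [[0.29,0,-0.095],0,0.302],
    [[0.36,0,-0.1],0,0.302],
    [[0.36,0,-0.1],0,0.302],
  ],
)

```text
clock: 12.4
tool_pos: [0.4908, 0.1033, 0.0944]
tool_rot: [-1.813, 2.566, -0.0]
wrist_force: [0.9, 0.6, 3.0]
finger_gap: 0.03
grasp_force: 3.8
```

```bash
python3 -c "from h import *;look()"
```

```text
s-0.060 n22 z 0.036..0.064
s-0.045 n91 z 0.012..0.105
s-0.030 n259 z 0.011..0.114
s-0.015 n320 z 0.012..0.138
s-0.000 n340 z 0.055..0.146
s0.015 n10 z 0.123..0.132
```

servo_tool(
  deltas=[
    [[0.06,0,-0.005],0,0.302],
    [[0.12,0,-0.01],0,0.302],
    [[0.18,0,-0.01],0,0.302],
    [[0.24,0,-0.005],0,0.302],
    [[0.3,0,0],0,0.302],
    [[0.35,0,0.005],0,0.302],
    [[0.4,0,0.01],0,0.302],
    [[0.44,0,0.015],0,0.302],
    [[0.44,0,0.02],0,0.302],
  ],
)

```text
clock: 13.4
tool_pos: [0.4765, 0.0626, 0.0924]
tool_rot: [-1.813, 2.565, -0.0]
wrist_force: [-1.0, 0.3, 2.9]
finger_gap: 0.0298
grasp_force: 4.1
```

```bash
cat >> h.py <<'E'
def axis(ims,x,y,H,r0=.04):
    a=[cloud(i) for i in ims];P=np.vstack([p for p,c in a]);C=np.vstack([c for p,c in a])
    k=(C.max(1)-C.min(1)<35)&(C.max(1)>95)&(np.hypot(P[:,0]-x,P[:,1]-y)<r0)
    for lo,hi,r in((.008,H-.06,.026),(H-.08,H-.045,.026),(H-.024,H-.003,.015)):
        b=P[k&(P[:,2]>lo)&(P[:,2]<hi)]
        if len(b)<20:print('few',lo);continue
        q=least_squares(lambda q:np.hypot(b[:,0]-q[0],b[:,1]-q[1])-r,[x,y],loss='soft_l1',f_scale=.001).x
        print('z%.3f-%.3f n%d'%(lo,hi,len(b)),q.round(4))
    w=P[k&(P[:,2]<H+.02)];print('top',np.percentile(w[:,2],99.5))
E
python3 - <<'E'
from h import *
from station import ctrl
look();t=ctrl.get_obs()['tool_pos'];axis([ctrl.get_image('scene'),ctrl.get_image('side')],t[0],t[1],.135)
E
```

```text
s-0.030 n53 z 0.027..0.103
s-0.015 n143 z 0.043..0.136
s-0.000 n369 z 0.015..0.139
s0.015 n152 z 0.011..0.129
z0.008-0.075 n532 [0.4765 0.0637]
z0.055-0.090 n366 [0.4762 0.0632]
z0.111-0.132 n82 [0.4796 0.062 ]
top 0.1368781431330779
```

It is upright at (0.4765, 0.0635) with the foot flat. Releasing slowly and rising.

servo_tool(
  deltas=[
    [[0,0,0],0,0.29],
    [[0,0,0],0,0.26],
    [[0,0,0],0,0.2],
    [[0,0,0],0,0.1],
    [[0,0,0],0,0],
    [[0,0,0],0,-0.1],
    [[0,0,-0.1],0,-0.1],
    [[0,0,-0.3],0,-0.1],
    [[0,0,-0.6],0,-0.1],
    [[0,0,-0.9],0,-0.1],
    [[0,0,-0.9],0,-0.1],
  ],
)

```text
clock: 14.7
tool_pos: [0.4791, 0.0633, 0.1874]
tool_rot: [-1.809, 2.558, -0.005]
wrist_force: [1.0, 0.8, 0.0]
finger_gap: 0.0474
grasp_force: 0.0
```

```bash
python3 - <<'E'
from h import *
from station import ctrl
a=[ctrl.get_image('scene'),ctrl.get_image('side')]
axis(a,.4765,.0635,.135);axis(a[1:],.643,.0175,.105)
P,C=cloud(a[1]);o=ctrl.get_obs();t=o['tool_pos'];m=(np.hypot(P[:,0]-t[0],P[:,1]-t[1])<.07)&(P[:,2]>.15)&(C.max(1)<90);print('tip z',np.percentile(P[m][:,2],[0,1,3]),o['tool_pos'],o['tool_rot'],o['finger_gap'],o['q'])
E
```

```text
z0.008-0.075 n536 [0.4762 0.0639]
z0.055-0.090 n390 [0.4763 0.064 ]
z0.111-0.132 n129 [0.4758 0.0638]
top 0.13723816763148114
z0.008-0.045 n153 [0.6427 0.0175]
z0.025-0.060 n159 [0.6427 0.0173]
z0.081-0.102 n55 [0.6433 0.0176]
top 0.10587671639115394
tip z [0.2034227  0.21423423 0.22826426] [0.47673487 0.06308559 0.18318356] [-1.81217775e+00  2.56336043e+00 -2.64415045e-04] 0.046769203267467856 [ 4.58255811e-01  1.29298374e-01 -1.29673880e-01 -2.09430600e-04
 -1.30947046e+00 -7.98242656e-01]
```

servo_tool(
  deltas=[
    [[-0.03,-0.4,0],-0.06,-0.1],
    [[-0.06,-0.86,0],-0.12,-0.1],
    [[-0.06,-0.86,0],-0.12,-0.1],
  ],
)

```text
clock: 15.1
tool_pos: [0.5618, 0.0384, 0.1786]
tool_rot: [2.106, -2.324, -0.002]
wrist_force: [-1.0, -0.2, -0.7]
finger_gap: 0.0473
grasp_force: 0.0
```

servo_tool(
  deltas=[
    [[0.07,-0.4,0],0,-0.2],
    [[0.146,-0.852,0],0,-0.3],
    [[0.146,-0.852,0.15],0,-0.3],
    [[0.146,-0.852,0.3],0,-0.3],
    [[0.146,-0.852,0.3],0,-0.3],
  ],
)

```text
clock: 15.6
tool_pos: [0.6407, 0.0166, 0.1483]
tool_rot: [2.103, -2.326, -0.007]
wrist_force: [-0.5, -0.4, 0.2]
finger_gap: 0.055
grasp_force: 0.0
```

servo_tool(
  deltas=[
    [[0,0,0.25],0,-0.3],
    [[0,0,0.5],0,-0.3],
    [[0,0,0.7],0,-0.3],
    [[0,0,0.87],0,-0.3],
    [[0,0,0.87],0,-0.3],
  ],
)

```text
clock: 16.1
tool_pos: [0.6406, 0.0167, 0.063]
tool_rot: [2.105, -2.327, -0.005]
wrist_force: [0.0, -0.2, -0.1]
finger_gap: 0.0555
grasp_force: 0.0
```

servo_tool(
  deltas=[
    [[0,0,0],0,0],
    [[0,0,0],0,0.15],
    [[0,0,0],0,0.25],
    [[0,0,0],0,0.35],
    [[0,0,0],0,0.5],
    [[0,0,0],0,0.5],
  ],
  newtons=30,
)

```text
clock: 16.7
tool_pos: [0.6434, 0.0168, 0.0665]
tool_rot: [-2.107, 2.328, -0.002]
wrist_force: [-1.3, 1.3, 6.4]
finger_gap: 0.0289
grasp_force: 29.7
```

servo_tool(
  deltas=[
    [[0,0,-0.1],0,0.5],
    [[0,0,-0.25],0,0.5],
    [[0,0,-0.5],0,0.5],
    [[0,0,-0.75],0,0.5],
    [[0,0,-0.9],0,0.5],
    [[0,0,-0.9],0,0.5],
  ],
)

```text
clock: 17.3
tool_pos: [0.6441, 0.0168, 0.1579]
tool_rot: [-2.105, 2.327, -0.004]
wrist_force: [-0.3, -0.3, -3.1]
finger_gap: 0.0288
grasp_force: 30.1
```

```bash
cat >> h.py <<'E'
def held(H):
    from station import ctrl
    o=ctrl.get_obs();t=o['tool_pos'];print(np.round(t,4),np.round(o['tool_rot'],3),o['finger_gap'])
    a=[cloud(ctrl.get_image(n)) for n in('scene','side')];P=np.vstack([p for p,c in a]);C=np.vstack([c for p,c in a])
    k=(C.max(1)-C.min(1)<35)&(C.max(1)>85)&(np.hypot(P[:,0]-t[0],P[:,1]-t[1])<.04)
    f=t[2]+.043-H  # expected foot height (nominal)
    b=P[k&(P[:,2]>f+.012)&(P[:,2]<f+H-.05)]
    q=least_squares(lambda q:np.hypot(b[:,0]-q[0],b[:,1]-q[1])-.026,t[:2],loss='soft_l1',f_scale=.001).x
    w=P[k&(P[:,2]>.008)&(P[:,2]<f+H-.05)];print('body axis',q.round(4),len(b),'nominal foot',f,'seen',np.percentile(w[:,2],[.5,1,2]))
E
python3 -c "from h import *;held(.105)"
```

```text
[0.6441 0.0168 0.1579] [-2.105  2.327 -0.004] 0.028800499997805675
body axis [0.6428 0.017 ] 302 nominal foot 0.09593044576168762 seen [0.08912885 0.08979338 0.09071456]
```

servo_tool(
  deltas=[
    [[0.2,0.1,0],0,0.5],
    [[0.45,0.25,0],0,0.5],
    [[0.7,0.4,0],0,0.5],
    [[0.98,0.546,0],0,0.5],
  ],
)

```text
clock: 17.8
tool_pos: [0.5769, -0.0758, 0.1531]
tool_rot: [2.107, -2.327, -0.004]
wrist_force: [0.3, -0.7, -1.6]
finger_gap: 0.0289
grasp_force: 30.1
```

servo_tool(
  deltas=[
    [[0.25,0.2,0],0,0.5],
    [[0.5,0.4,0],0,0.5],
    [[0.75,0.6,0],0,0.5],
    [[0.97,0.657,0],0,0.5],
  ],
)

```text
clock: 18.2
tool_pos: [0.5006, -0.1659, 0.1537]
tool_rot: [2.106, -2.329, -0.004]
wrist_force: [0.3, -0.1, -2.7]
finger_gap: 0.0287
grasp_force: 30.2
```

servo_tool(
  deltas=[
    [[0.25,-0.015,0],0,0.5],
    [[0.5,-0.03,0],0,0.5],
    [[0.75,-0.045,0],0,0.5],
    [[0.949,-0.058,0],0,0.5],
  ],
)

```text
clock: 18.6
tool_pos: [0.4986, -0.2611, 0.1533]
tool_rot: [2.106, -2.329, -0.005]
wrist_force: [-0.3, -0.4, -2.3]
finger_gap: 0.0288
grasp_force: 30.2
```

servo_tool(
  deltas=[
    [[0.2,-0.02,0],0,0.5],
    [[0.458,-0.046,0],0,0.5],
    [[0.458,-0.046,0],0,0.5],
    [[0.458,-0.046,0],0,0.5],
  ],
)

```text
clock: 19.0
tool_pos: [0.499, -0.3061, 0.1534]
tool_rot: [2.105, -2.33, -0.005]
wrist_force: [0.5, -0.5, -1.9]
finger_gap: 0.0288
grasp_force: 30.1
```

```bash
python3 -c "
from h import *;held(.105)
from station import ctrl
for n in ('scene','side'):
    p,c=cloud(ctrl.get_image(n))
    u=np.array([.9951,-.0988]);v=np.array([.0988,.9951]);L=np.c_[(p[:,:2]-[.537,-.2413])@u,(p[:,:2]-[.537,-.2413])@v]
    k=(p[:,2]>.039)&(p[:,2]<.049)&(c.max(1)<125)&(abs(L[:,0])<.1)
    h,b=np.histogram(L[k,1],np.arange(-.112,.116,.004));print(n,[(round(i+.002,3),int(j)) for i,j in zip(b,h) if j>5])
"
```

```text
[ 0.499  -0.3061  0.1534] [ 2.105 -2.33  -0.005] 0.028834362537346885
body axis [ 0.498  -0.3056] 443 nominal foot 0.09135779936603004 seen [0.03400602 0.04387208 0.05035648]
scene [(np.float64(-0.102), 24), (np.float64(-0.098), 18), (np.float64(-0.042), 9), (np.float64(-0.034), 23), (np.float64(-0.03), 10), (np.float64(0.026), 7), (np.float64(0.034), 17), (np.float64(0.038), 9), (np.float64(0.098), 7), (np.float64(0.102), 8)]
side [(np.float64(-0.102), 16), (np.float64(-0.098), 22), (np.float64(-0.094), 8), (np.float64(-0.042), 6), (np.float64(-0.034), 15), (np.float64(-0.03), 38), (np.float64(-0.026), 13), (np.float64(0.034), 22), (np.float64(0.038), 46), (np.float64(0.042), 13), (np.float64(0.102), 38), (np.float64(0.106), 54), (np.float64(0.11), 21)]
```

Aligned with the lane: rack-frame y = -67.8 mm against -68. Lowering.

servo_tool(
  deltas=[
    [[0,0,0.2],0,0.5],
    [[0,0,0.4],0,0.5],
    [[0,0,0.55],0,0.5],
    [[0,0,0.68],0,0.5],
    [[0,0,0.75],0,0.5],
    [[0,0,0.79],0,0.5],
    [[0,0,0.81],0,0.5],
    [[0,0,0.82],0,0.5],
  ],
)

```text
clock: 20.0
tool_pos: [0.5002, -0.3063, 0.0735]
tool_rot: [-2.108, 2.329, -0.001]
wrist_force: [-0.9, 0.1, -2.9]
finger_gap: 0.0289
grasp_force: 30.2
```

servo_tool(
  deltas=[
    [[0,0,0.01],0,0.5],
    [[0,0,0.02],0,0.5],
    [[0,0,0.025],0,0.5],
  ],
)

```text
clock: 20.3
tool_pos: [0.5, -0.3064, 0.0707]
tool_rot: [-2.107, 2.33, -0.0]
wrist_force: [-0.1, -0.2, -2.0]
finger_gap: 0.0285
grasp_force: 30.2
```

servo_tool(
  deltas=[
    [[0,0,0.008],0,0.5],
    [[0,0,0.015],0,0.5],
    [[0,0,0.015],0,0.5],
  ],
)

```text
clock: 20.6
tool_pos: [0.5, -0.3067, 0.0706]
tool_rot: [2.108, -2.329, 0.002]
wrist_force: [-2.5, 1.8, 6.6]
finger_gap: 0.0291
grasp_force: 31.0
```

servo_tool(
  deltas=[
    [[0,0,-0.01],0,0.29],
    [[0,0,-0.01],0,0.25],
    [[0,0,-0.01],0,0.15],
    [[0,0,-0.01],0,0],
    [[0,0,-0.01],0,-0.15],
    [[0,0,-0.01],0,-0.2],
    [[0,0,-0.1],0,-0.2],
    [[0,0,-0.3],0,-0.2],
    [[0,0,-0.6],0,-0.2],
    [[0,0,-0.95],0,-0.2],
    [[0,0,-0.95],0,-0.2],
  ],
)

```text
clock: 21.7
tool_pos: [0.5025, -0.3081, 0.1706]
tool_rot: [-2.106, 2.327, -0.016]
wrist_force: [0.3, 0.2, 0.8]
finger_gap: 0.0512
grasp_force: 0.0
```

```bash
python3 - <<'E'
from h import *
from station import ctrl
a=[ctrl.get_image('scene'),ctrl.get_image('side')]
for x,y,H in((.4995,-.306,.109),(.4762,.0639,.135),(.6435,.2895,.165),(.593,-.3125,.109)): print(x,y);axis(a,x,y,H)
print(ctrl.get_obs()['tool_pos'])
E
```

```text
0.4995 -0.306
z0.008-0.049 n115 [ 0.4987 -0.3069]
z0.029-0.064 n182 [ 0.4988 -0.307 ]
z0.085-0.106 n120 [ 0.499  -0.3065]
top 0.11184009364591628
0.4762 0.0639
z0.008-0.075 n525 [0.4762 0.0643]
z0.055-0.090 n377 [0.4761 0.064 ]
z0.111-0.132 n134 [0.4762 0.064 ]
top 0.1366948185913711
0.6435 0.2895
z0.008-0.105 n1182 [0.6435 0.2893]
z0.085-0.120 n458 [0.6435 0.2893]
z0.141-0.162 n165 [0.6436 0.2894]
top 0.1665044661521589
0.593 -0.3125
z0.008-0.049 n223 [ 0.5925 -0.313 ]
z0.029-0.064 n301 [ 0.5926 -0.3132]
z0.085-0.106 n122 [ 0.5924 -0.3139]
top 0.11197165022016319
[ 0.50048947 -0.30641324  0.16558415]
```

servo_tool(
  deltas=[
    [[-0.3,0.05,-0.1],0,-0.2],
    [[-0.6,0.1,-0.1],0,-0.2],
    [[-0.915,0.153,-0.1],0,-0.2],
  ],
)

```text
clock: 22.1
tool_pos: [0.4931, -0.2128, 0.1732]
tool_rot: [2.106, -2.33, -0.002]
wrist_force: [0.0, 1.0, 0.1]
finger_gap: 0.0515
grasp_force: 0.0
```

servo_tool(
  deltas=[
    [[-0.3,0.05,0],0,-0.2],
    [[-0.6,0.1,0],0,-0.2],
    [[-0.915,0.153,0],0,-0.2],
  ],
)

```text
clock: 22.4
tool_pos: [0.4868, -0.12, 0.1732]
tool_rot: [2.106, -2.329, -0.002]
wrist_force: [0.4, -0.1, 0.1]
finger_gap: 0.0513
grasp_force: 0.0
```

servo_tool(
  deltas=[
    [[-0.3,0.05,0],0,-0.2],
    [[-0.6,0.1,0],0,-0.2],
    [[-0.915,0.153,0],0,-0.2],
  ],
)

```text
clock: 22.7
tool_pos: [0.4807, -0.0275, 0.1732]
tool_rot: [2.106, -2.329, -0.002]
wrist_force: [0.5, -1.1, 0.6]
finger_gap: 0.0516
grasp_force: 0.0
```

servo_tool(
  deltas=[
    [[-0.3,0.05,0],0,-0.2],
    [[-0.6,0.1,0],0,-0.2],
    [[-0.915,0.153,0],0,-0.2],
    [[-0.915,0.153,0],0,-0.2],
    [[-0.915,0.153,0],0,-0.2],
  ],
)

```text
clock: 23.2
tool_pos: [0.4749, 0.0643, 0.1733]
tool_rot: [2.108, -2.327, -0.001]
wrist_force: [0.2, -1.2, -0.0]
finger_gap: 0.0513
grasp_force: 0.0
```

servo_tool(
  deltas=[
    [[0,-0.013,0.25],0,-0.2],
    [[0,-0.013,0.5],0,-0.2],
    [[0,-0.013,0.65],0,-0.2],
    [[0,-0.013,0.76],0,-0.2],
    [[0,-0.013,0.76],0,-0.2],
  ],
)

```text
clock: 23.7
tool_pos: [0.4757, 0.0628, 0.0966]
tool_rot: [2.104, -2.329, -0.002]
wrist_force: [0.5, 0.2, 0.2]
finger_gap: 0.0514
grasp_force: 0.0
```

servo_tool(
  deltas=[
    [[0,0,0],0,0],
    [[0,0,0],0,0.15],
    [[0,0,0],0,0.25],
    [[0,0,0],0,0.35],
    [[0,0,0],0,0.5],
    [[0,0,0],0,0.5],
  ],
  newtons=30,
)

```text
clock: 24.3
tool_pos: [0.4773, 0.064, 0.099]
tool_rot: [-2.107, 2.328, -0.001]
wrist_force: [-1.5, -0.7, 6.2]
finger_gap: 0.0288
grasp_force: 29.6
```

servo_tool(
  deltas=[
    [[0,0,-0.1],0,0.5],
    [[0,0,-0.25],0,0.5],
    [[0,0,-0.5],0,0.5],
    [[0,0,-0.75],0,0.5],
    [[0,0,-0.85],0,0.5],
    [[0,0,-0.85],0,0.5],
  ],
)

```text
clock: 24.9
tool_pos: [0.4775, 0.0642, 0.1843]
tool_rot: [-2.106, 2.328, -0.001]
wrist_force: [-0.2, 0.3, -0.9]
finger_gap: 0.0289
grasp_force: 30.1
```

```bash
python3 -c "from h import *;held(.135)"
```

```text
[0.4775 0.0642 0.1843] [-2.106e+00  2.328e+00 -1.000e-03] 0.02887158896465443
body axis [0.4765 0.0642] 871 nominal foot 0.09225329179393243 seen [0.08545927 0.08591673 0.08760249]
```

servo_tool(
  deltas=[
    [[0.2,-0.05,0],0,0.5],
    [[0.45,-0.12,0],0,0.5],
    [[0.767,-0.201,0],0,0.5],
  ],
)

```text
clock: 25.3
tool_pos: [0.4883, -0.0148, 0.1813]
tool_rot: [2.108, -2.326, -0.003]
wrist_force: [0.8, -0.2, -1.2]
finger_gap: 0.0288
grasp_force: 30.0
```

servo_tool(
  deltas=[
    [[0.25,-0.06,0],0,0.5],
    [[0.5,-0.13,0],0,0.5],
    [[0.767,-0.201,0],0,0.5],
  ],
)

```text
clock: 25.6
tool_pos: [0.5006, -0.0937, 0.1812]
tool_rot: [2.106, -2.328, -0.004]
wrist_force: [0.7, -0.6, -1.3]
finger_gap: 0.0287
grasp_force: 30.0
```

servo_tool(
  deltas=[
    [[0.25,-0.06,0],0,0.5],
    [[0.5,-0.13,0],0,0.5],
    [[0.767,-0.201,0],0,0.5],
    [[0.767,-0.201,0],0,0.5],
    [[0.767,-0.201,0],0,0.5],
  ],
)

```text
clock: 26.1
tool_pos: [0.513, -0.1712, 0.1813]
tool_rot: [2.105, -2.33, -0.004]
wrist_force: [0.0, -0.1, -1.4]
finger_gap: 0.0284
grasp_force: 30.1
```

```bash
python3 -c "from h import *;held(.135)"
```

```text
[ 0.513  -0.1712  0.1813] [ 2.105 -2.33  -0.004] 0.028415839152366236
body axis [ 0.512  -0.1709] 804 nominal foot 0.08928234318670836 seen [0.01921773 0.03161006 0.04513663]
```

servo_tool(
  deltas=[
    [[0,0,0.2],0,0.5],
    [[0,0,0.4],0,0.5],
    [[0,0,0.55],0,0.5],
    [[0,0,0.65],0,0.5],
    [[0,0,0.71],0,0.5],
    [[0,0,0.75],0,0.5],
    [[0,0,0.765],0,0.5],
    [[0,0,0.775],0,0.5],
  ],
)

```text
clock: 27.0
tool_pos: [0.5142, -0.1712, 0.106]
tool_rot: [-2.107, 2.329, -0.001]
wrist_force: [0.1, 0.3, -2.2]
finger_gap: 0.0288
grasp_force: 30.0
```

servo_tool(
  deltas=[
    [[0,0,0.01],0,0.5],
    [[0,0,0.02],0,0.5],
    [[0,0,0.02],0,0.5],
  ],
)

```text
clock: 27.3
tool_pos: [0.5139, -0.1711, 0.1036]
tool_rot: [-2.107, 2.33, -0.0]
wrist_force: [-0.9, 0.2, -1.8]
finger_gap: 0.0288
grasp_force: 30.0
```

servo_tool(
  deltas=[
    [[0,0,0.008],0,0.5],
    [[0,0,0.015],0,0.5],
    [[0,0,0.015],0,0.5],
  ],
)

```text
clock: 27.6
tool_pos: [0.5141, -0.1714, 0.103]
tool_rot: [-2.108, 2.329, -0.002]
wrist_force: [-2.4, 0.8, 4.8]
finger_gap: 0.0288
grasp_force: 30.6
```

servo_tool(
  deltas=[
    [[0,0,-0.01],0,0.29],
    [[0,0,-0.01],0,0.25],
    [[0,0,-0.01],0,0.15],
    [[0,0,-0.01],0,0],
    [[0,0,-0.01],0,-0.15],
    [[0,0,-0.01],0,-0.2],
    [[0,0,-0.1],0,-0.2],
    [[0,0,-0.3],0,-0.2],
    [[0,0,-0.6],0,-0.2],
    [[0,0,-0.95],0,-0.2],
    [[0,0,-0.95],0,-0.2],
  ],
)

```text
clock: 28.7
tool_pos: [0.5166, -0.1722, 0.2033]
tool_rot: [-2.104, 2.325, -0.014]
wrist_force: [-0.4, -1.1, 0.3]
finger_gap: 0.0513
grasp_force: 0.0
```

```bash
python3 - <<'E'
from h import *
from station import ctrl
a=[ctrl.get_image('scene'),ctrl.get_image('side')]
for x,y,H in((.513,-.171,.139),(.6182,-.1803,.139),(.6435,.2895,.165)): print(x,y);axis(a,x,y,H)
print(ctrl.get_obs()['tool_pos'])
E
```

```text
0.513 -0.171
z0.008-0.079 n330 [ 0.5133 -0.1712]
z0.059-0.094 n252 [ 0.5132 -0.1713]
z0.115-0.136 n138 [ 0.5129 -0.1714]
top 0.14148265463459533
0.6182 -0.1803
z0.008-0.079 n595 [ 0.6178 -0.1799]
z0.059-0.094 n382 [ 0.6174 -0.1803]
z0.115-0.136 n137 [ 0.6175 -0.1809]
top 0.14112745422082382
0.6435 0.2895
z0.008-0.105 n1195 [0.6435 0.2893]
z0.085-0.120 n469 [0.6436 0.2891]
z0.141-0.162 n167 [0.6435 0.2894]
top 0.16648863324102467
[ 0.51442336 -0.17106016  0.19843627]
```

servo_tool(
  deltas=[
    [[-0.3,-0.05,0],0,-0.2],
    [[-0.6,-0.1,0],0,-0.2],
    [[-0.942,-0.166,0],0,-0.2],
  ],
)

```text
clock: 29.1
tool_pos: [0.5391, -0.0784, 0.1962]
tool_rot: [2.105, -2.33, -0.002]
wrist_force: [0.8, 0.2, -0.1]
finger_gap: 0.0514
grasp_force: 0.0
```

servo_tool(
  deltas=[
    [[-0.3,-0.05,0],0,-0.2],
    [[-0.6,-0.1,0],0,-0.2],
    [[-0.942,-0.166,0],0,-0.2],
  ],
)

```text
clock: 29.4
tool_pos: [0.5651, 0.014, 0.1962]
tool_rot: [2.106, -2.329, -0.002]
wrist_force: [1.0, 0.1, -0.1]
finger_gap: 0.0513
grasp_force: 0.0
```

servo_tool(
  deltas=[
    [[-0.3,-0.05,0],0,-0.2],
    [[-0.6,-0.1,0],0,-0.2],
    [[-0.942,-0.166,0],0,-0.2],
  ],
)

```text
clock: 29.7
tool_pos: [0.5911, 0.106, 0.1961]
tool_rot: [2.106, -2.329, -0.001]
wrist_force: [0.0, -0.0, 0.1]
finger_gap: 0.051
grasp_force: 0.0
```

servo_tool(
  deltas=[
    [[-0.3,-0.05,0],0,-0.2],
    [[-0.6,-0.1,0],0,-0.2],
    [[-0.942,-0.166,0],0,-0.2],
  ],
)

```text
clock: 30.0
tool_pos: [0.6171, 0.1979, 0.1961]
tool_rot: [2.106, -2.328, -0.001]
wrist_force: [0.3, -0.4, 1.1]
finger_gap: 0.0513
grasp_force: 0.0
```

servo_tool(
  deltas=[
    [[-0.3,-0.05,0],0,-0.2],
    [[-0.6,-0.1,0],0,-0.2],
    [[-0.942,-0.166,0],0,-0.2],
    [[-0.942,-0.166,0],0,-0.2],
    [[-0.942,-0.166,0],0,-0.2],
  ],
)

```text
clock: 30.5
tool_pos: [0.6429, 0.2897, 0.1951]
tool_rot: [2.107, -2.326, -0.001]
wrist_force: [-1.2, -0.3, 0.0]
finger_gap: 0.0518
grasp_force: 0.0
```

servo_tool(
  deltas=[
    [[0,0,0.2],0,-0.2],
    [[0,0,0.4],0,-0.2],
    [[0,0,0.57],0,-0.2],
    [[0,0,0.675],0,-0.2],
    [[0,0,0.675],0,-0.2],
  ],
)

```text
clock: 31.0
tool_pos: [0.6425, 0.2879, 0.1279]
tool_rot: [2.104, -2.328, -0.001]
wrist_force: [-0.8, -0.3, -0.1]
finger_gap: 0.0511
grasp_force: 0.0
```

servo_tool(
  deltas=[
    [[0,0,0],0,0],
    [[0,0,0],0,0.15],
    [[0,0,0],0,0.25],
    [[0,0,0],0,0.35],
    [[0,0,0],0,0.5],
    [[0,0,0],0,0.5],
  ],
  newtons=35,
)

```text
clock: 31.6
tool_pos: [0.644, 0.2894, 0.1308]
tool_rot: [-2.107, 2.328, -0.001]
wrist_force: [-0.2, -0.2, 5.9]
finger_gap: 0.0288
grasp_force: 34.7
```

servo_tool(
  deltas=[
    [[0,0,-0.1],0,0.5],
    [[0,0,-0.25],0,0.5],
    [[0,0,-0.5],0,0.5],
    [[0,0,-0.7],0,0.5],
    [[0,0,-0.85],0,0.5],
    [[0,0,-0.85],0,0.5],
  ],
)

```text
clock: 32.2
tool_pos: [0.6442, 0.2896, 0.2169]
tool_rot: [-2.105, 2.327, -0.001]
wrist_force: [0.2, 0.0, -1.5]
finger_gap: 0.0285
grasp_force: 34.9
```

```bash
python3 -c "from h import *;held(.165)"
```

```text
[0.6442 0.2896 0.2169] [-2.105e+00  2.327e+00 -1.000e-03] 0.028534551637314713
body axis [0.6436 0.2895] 1555 nominal foot 0.09488669131489 seen [0.0859418  0.08729567 0.08839949]
```

servo_tool(
  deltas=[
    [[0.2,0.03,0],0,0.5],
    [[0.5,0.08,0],0,0.5],
    [[0.898,0.139,0],0,0.5],
  ],
)

```text
clock: 32.6
tool_pos: [0.6194, 0.2012, 0.2117]
tool_rot: [2.107, -2.325, -0.003]
wrist_force: [1.0, -0.2, -1.1]
finger_gap: 0.0285
grasp_force: 35.0
```

servo_tool(
  deltas=[
    [[0.3,0.05,-0.1],0,0.5],
    [[0.6,0.1,-0.2],0,0.5],
    [[0.898,0.139,-0.35],0,0.5],
  ],
)

```text
clock: 32.9
tool_pos: [0.5961, 0.112, 0.2475]
tool_rot: [2.105, -2.326, -0.004]
wrist_force: [0.7, -0.4, -0.1]
finger_gap: 0.0289
grasp_force: 35.0
```

servo_tool(
  deltas=[
    [[0.3,0.05,-0.1],0,0.5],
    [[0.6,0.1,-0.2],0,0.5],
    [[0.898,0.139,-0.35],0,0.5],
  ],
)

```text
clock: 33.2
tool_pos: [0.5735, 0.0243, 0.2827]
tool_rot: [2.105, -2.327, -0.004]
wrist_force: [0.5, -0.6, -1.4]
finger_gap: 0.0284
grasp_force: 35.0
```

servo_tool(
  deltas=[
    [[0.3,0.05,0],0,0.5],
    [[0.6,0.1,0],0,0.5],
    [[0.898,0.139,0],0,0.5],
    [[0.898,0.139,0],0,0.5],
  ],
)

```text
clock: 33.6
tool_pos: [0.5507, -0.0655, 0.2835]
tool_rot: [2.102, -2.331, -0.002]
wrist_force: [0.6, 0.1, -1.5]
finger_gap: 0.0284
grasp_force: 35.0
```

servo_tool(
  deltas=[
    [[0,0,-0.1],0,0.5],
    [[0.3,0.04,-0.12],0,0.5],
    [[0.6,0.085,-0.12],0,0.5],
    [[0.881,0.127,-0.12],0,0.5],
  ],
)

```text
clock: 34.0
tool_pos: [0.5309, -0.1489, 0.2965]
tool_rot: [2.11, -2.328, -0.001]
wrist_force: [0.2, -0.4, -1.6]
finger_gap: 0.0286
grasp_force: 35.0
```

servo_tool(
  deltas=[
    [[0.25,0.04,0],0,0.5],
    [[0.5,0.07,0],0,0.5],
    [[0.75,0.11,0],0,0.5],
    [[0.881,0.127,0],0,0.5],
    [[0.881,0.127,0],0,0.5],
    [[0.881,0.127,0],0,0.5],
  ],
)

```text
clock: 34.6
tool_pos: [0.5098, -0.2347, 0.2963]
tool_rot: [-2.108, 2.329, 0.001]
wrist_force: [0.2, 0.1, -0.9]
finger_gap: 0.0287
grasp_force: 35.0
```

```bash
python3 -c "from h import *;held(.165)"
```

```text
[ 0.5098 -0.2347  0.2963] [-2.108e+00  2.329e+00  1.000e-03] 0.02874354042584466
body axis [ 0.5094 -0.2346] 1276 nominal foot 0.1743416116466441 seen [0.09981343 0.16729679 0.16889358]
```

servo_tool(
  deltas=[
    [[0.04,0,0],0,0.5],
    [[0.04,0,0.1],0,0.5],
    [[0.04,0,0.2],0,0.5],
    [[0.04,0,0.2],0,0.5],
    [[0.04,0,0.2],0,0.5],
  ],
)

```text
clock: 35.2
tool_pos: [0.5087, -0.2393, 0.2761]
tool_rot: [2.107, -2.329, -0.001]
wrist_force: [-0.1, -0.3, -2.0]
finger_gap: 0.0285
grasp_force: 35.0
```

```bash
python3 -c "from h import *;held(.165)"
```

```text
[ 0.5087 -0.2393  0.2761] [ 2.107e+00 -2.329e+00 -1.000e-03] 0.028499751758712274
body axis [ 0.5082 -0.2394] 1242 nominal foot 0.15407451195370456 seen [0.04511029 0.06866331 0.14857784]
```

servo_tool(
  deltas=[
    [[0,0,0.2],0,0.5],
    [[0,0,0.4],0,0.5],
    [[0,0,0.6],0,0.5],
    [[0,0,0.8],0,0.5],
    [[0,0,1],0,0.5],
  ],
)

```text
clock: 35.8
tool_pos: [0.5093, -0.2395, 0.1763]
tool_rot: [-2.107, 2.329, -0.002]
wrist_force: [0.3, -0.2, -2.1]
finger_gap: 0.0287
grasp_force: 35.1
```

servo_tool(
  deltas=[
    [[0,0,0.15],0,0.5],
    [[0,0,0.25],0,0.5],
    [[0,0,0.32],0,0.5],
    [[0,0,0.36],0,0.5],
    [[0,0,0.38],0,0.5],
    [[0,0,0.385],0,0.5],
  ],
)

```text
clock: 36.4
tool_pos: [0.5092, -0.2395, 0.1384]
tool_rot: [-2.107, 2.33, -0.001]
wrist_force: [-0.5, 0.2, -1.9]
finger_gap: 0.0284
grasp_force: 35.0
```

servo_tool(
  deltas=[
    [[0,0,0.01],0,0.5],
    [[0,0,0.02],0,0.5],
    [[0,0,0.02],0,0.5],
  ],
)

```text
clock: 36.7
tool_pos: [0.5091, -0.2394, 0.1362]
tool_rot: [-2.107, 2.33, -0.0]
wrist_force: [-0.5, 0.9, -2.1]
finger_gap: 0.0288
grasp_force: 35.0
```

servo_tool(
  deltas=[
    [[0,0,0.008],0,0.5],
    [[0,0,0.015],0,0.5],
    [[0,0,0.015],0,0.5],
  ],
)

```text
clock: 37.0
tool_pos: [0.5091, -0.2395, 0.1348]
tool_rot: [-2.108, 2.33, -0.001]
wrist_force: [0.2, 0.9, -1.3]
finger_gap: 0.0286
grasp_force: 35.2
```

servo_tool(
  deltas=[
    [[0,0,0.008],0,0.5],
    [[0,0,0.012],0,0.5],
    [[0,0,0.012],0,0.5],
  ],
)

```text
clock: 37.3
tool_pos: [0.5094, -0.2398, 0.1348]
tool_rot: [-2.108, 2.329, -0.003]
wrist_force: [-1.8, 1.2, 6.1]
finger_gap: 0.0286
grasp_force: 35.8
```

Contact. Releasing and rising clear.

servo_tool(
  deltas=[
    [[0,0,-0.01],0,0.29],
    [[0,0,-0.01],0,0.25],
    [[0,0,-0.01],0,0.15],
    [[0,0,-0.01],0,0],
    [[0,0,-0.01],0,-0.15],
    [[0,0,-0.01],0,-0.2],
    [[0,0,-0.1],0,-0.2],
    [[0,0,-0.3],0,-0.2],
    [[0,0,-0.6],0,-0.2],
    [[0,0,-0.95],0,-0.2],
    [[0,0,-0.95],0,-0.2],
    [[0,0,-0.95],0,-0.2],
  ],
)

```text
clock: 38.5
tool_pos: [0.5095, -0.2394, 0.2298]
tool_rot: [-2.106, 2.328, -0.003]
wrist_force: [-0.2, 0.3, -1.3]
finger_gap: 0.0514
grasp_force: 0.0
```

```bash
python3 - <<'E'
from h import *
from station import ctrl
a=[ctrl.get_image('scene'),ctrl.get_image('side')]
for x,y,H in((.508,-.24,.169),(.513,-.171,.139),(.499,-.3065,.109),(.6095,-.2465,.169)): print(x,y);axis(a,x,y,H,.032)
cv2.imwrite('pics/g.png',cv2.resize(a[0]['pixels'],(768,576))[:,:,::-1])
E
```

```text
0.508 -0.24
z0.008-0.109 n355 [ 0.5094 -0.2399]
z0.089-0.124 n224 [ 0.5093 -0.2404]
z0.145-0.166 n126 [ 0.5091 -0.2399]
top 0.1713017781030018
0.513 -0.171
z0.008-0.079 n301 [ 0.5131 -0.1713]
z0.059-0.094 n264 [ 0.5129 -0.1713]
z0.115-0.136 n134 [ 0.5133 -0.1715]
top 0.1411516709124167
0.499 -0.3065
z0.008-0.049 n98 [ 0.4992 -0.3069]
z0.029-0.064 n142 [ 0.4991 -0.3067]
z0.085-0.106 n99 [ 0.4986 -0.3063]
top 0.11206020380106475
0.6095 -0.2465
z0.008-0.109 n706 [ 0.6094 -0.2463]
z0.089-0.124 n357 [ 0.6092 -0.2465]
z0.145-0.166 n135 [ 0.6094 -0.2465]
top 0.1718230817154475
```

View pics/g.png

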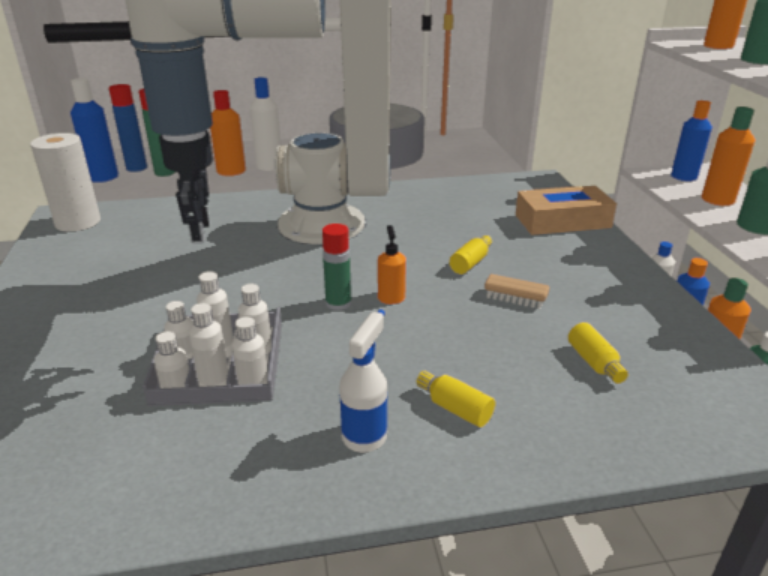

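All six bottles stand in the rack in matching pairs at (160–265, 280–390). The sprayer, can, pump and brush look unmoved, and the gripper is clear at (195,220). Handing in.

```bash
python3 -c "
from station import ctrl
print(ctrl.finish_job())"
```

```text
the job is handed in; nothing more can be done
None
```

I stood the fallen bottle up and let go of it, then set all three bottles upright in their height-matched lanes and handed the job in at about 38.5 s; the final images show all six rack bottles standing, and no verdict came back.

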